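# Set the vent door of a drying cabinet on its stay

## Robot

A 7-joint arm with a two-finger parallel gripper is mounted at the origin on the work surface. World frame = base frame: x ahead of the robot, y to its left, z up, the work surface at z = 0. Lengths are in m, angles in rad, forces in N, time in s.
With the tool pointing down it reaches from about 0.425 to 0.925 m from the base axis. Payload 6.8 kg.
Tool frame: the origin (TCP) lies at the very end of the fingers, on their centre line; the grasp point (between the pads) lies 19 mm behind it (r.tcp_to_grasp is the distance from the TCP to the grasp point, in m); z points along the fingers, y is the line along which they close (so a half turn about z gives the same grasp; the last joint's range is limited). The gripper opens to 85 mm and grips with 20 to 120 N. Pads are 22 mm wide; open, the fingers measure 114 mm over their backs; the gripper's body (76 mm by 85 mm) begins 54 mm behind the grasp point. The pads swing forward as they close: fully open they stand 13 mm farther back than shut.
Start: joints at [1.104, 0.477, 0.022, 1.555, -0.011, 1.109, -0.083], TCP at [0.237, -0.632, 0.231] pointing down, gripper open.
Joint ranges: [-2.96, 2.96], [-0.34, 2.1], [-1.41, 1.46], [0.24, 2.44], [-1.37, 4.51], [0.17, 1.92], [-2.96, 2.96]. Speed limits (rad/s): [2.39, 2.39, 3.14, 3.14, 3.14, 3.14, 3.14].

## Interface

Orientations are given as a rotation vector (axis times angle).
In Python, from bench import r gives the robot as it stands.
- The arm moves only by the tool step_arm, never from a script. Its argument "moves" is a list of rows, each a list of 7 numbers: the shift along the tool's x, y, z in mm, then the turn, a rotation vector about the tool's x, y, z in rad, then the finger opening in mm, from 0 to 85.4. A call has 1 to 8 rows; each row is the pose to reach, as a shift and turn from the pose commanded when the call began, along the tool's axes at that moment; what a row does not reach only later rows make up. A row lasts 1/10 s, in which the tool goes at most 50 mm and 8.59 degrees, less where a joint would pass 70% of its speed; a pose out of reach is approached as far as the arm can. A call with a gripper value outside its range is refused whole. The fingers move at their own pace and stop on an object; "grip_force" is the grip in N (left out, the last holds). Time passes only in rows, so rows that repeat a pose let the fingers close. It gives the time, the measured TCP pose, the force, the opening and the grip force at its end, in the units of the state.
- r.get_obs(): the state, without advancing time (a new reading comes with each control period).
- r.grab_frame(name): name is "scene" or "top"; returns a dict with "image" (384x512x3 uint8, red, green, blue), "depth" (384x512 float32, m along the optical axis (not along the pixel's ray), 0 where there is no reading), "mtx" (3x3 intrinsics, pixels), "k1" (the pictures are not rectified: a ray, as slopes to the right and down, at radius r is drawn at 1 + k1 r^2 times it, then the intrinsics apply), "rvec" (rotation vector, rad) and "tvec" (3), from world to camera coordinates, as OpenCV has them. Camera axes: x right, y down, z forward; pixel columns grow to the right and rows downward; lengths in m; the calibration is good to about 2 mm. A picture is of the moment at which its call begins.
- r.hand_in(): hands the job in; it is judged then, once.
The state is a dict: "clock": time; "joints": joint angles; "qvel": joint speeds; "tau": joint torques, N m; "tcp_pos": TCP position; "orientation": TCP orientation; "contact_force": force on the tool from outside, world axes, zero at the start; "moment": the same for the moment, N m; "grip_width": finger opening in m; "gripper_force": force on a finger pad.
Only numpy, scipy, OpenCV 4.12 (cv2) and the standard library are available. Lean on these libraries where they do the work, as an engineer would, in place of code of your own. Each camera call takes 0.05 s, during which the arm holds its last target. There are 200 camera calls.

## Task

Open the sprung vent door of the small wooden drying cabinet and hold it open with its stay: lift the steel stay bar by its ball knob, draw the door open with it, and drop the second hole from the knob over the fixed peg on the cabinet's top until the bar lies flat. Feel the hole onto the peg gently rather than forcing it, keep hold of the knob until the bar is down so that the door is never left to its spring, then let go; leave the other things where they are.

Things in the scene. Friction and masses are not known exactly. Their poses are not given: they have to be found in the camera images.
- cabinet: Wooden drying cabinet, 260 deep (x) x 420 wide (y) x 170 mm high, fixed to the table. Origin under the middle of its front edge; its x axis points from the front (robot side) to the back, y to its left, z up. All positions below called 'cabinet frame' are from this origin along these axes.
- hinge (a point): Vertical hinge line of the door, at the front left of the cabinet: cabinet frame (0, 195, 177) mm. The point is at the height of the stay bar's underside.
- door (a joint): Opening angle of the vent door in rad: 0 closed, up to 1.2. The door is 385 mm wide, 170 mm high, covers the front, and its free edge swings out towards the robot. A light spring shuts it (0.3 N m closed, 0.3 N m more per rad) unless it is held. With the right hole on the peg it stands at 0.34 to 0.46 rad.
- pivot (a point): Pivot of the stay on the door's top edge, 240 mm from the hinge line, at the height of the bar's underside (177 mm above the table). With the door closed it is at cabinet frame (0, -45, 177) mm.
- stay: Flat steel stay bar, 26 wide x 6 mm thick, about 0.2 kg, level over the cabinet's top. Origin at the pivot on its underside; x along the bar to the knob, z up. It swivels freely about the vertical through the pivot; its knob end lifts freely (up to 0.7 rad) and falls back by its own weight to a level stop, underside 177 mm above the table. Parked 0.6 to 0.9 rad to the right of the cabinet's x.
- knob (a point): Centre of the black ball knob (28 mm diameter) on the stay, 190 mm from the pivot and 40 mm above the bar's underside; a 12 mm thick stem carries it.
- hole (a point): Centre of the second hole from the knob, on the bar's underside, 130 mm from the pivot: the hole that must go on the peg. The bar has four round 12 mm holes on its centre line, at 62, 96, 130 and 164 mm from the pivot.
- keeper: Fixed steel plate on the cabinet's top, 68 (x) x 34 x 4 mm, axes as the cabinet's. Origin on its underside in the middle of its slot, cabinet frame (36, -26, 170) mm. An upright flat-topped peg, 10 mm thick, is clamped up to 12 mm before or behind this middle (along x, 0 in y): where is not reported. Peg top 189 mm above the table, 12 mm over the level bar's underside. Press it with 20 N at most.
- varnish_tin: White tin, 62 mm diameter, 68 mm high, on the cabinet's top at the back left; leave it. Origin under its centre.
- sample: Dark wood sample, 50 x 90 x 12 mm, lying on the cabinet's top at the back; leave it. Origin under its centre.
- brush: Brush lying on the table to the right; leave it.
- paste: Glass jar, 72 mm diameter, 70 mm high, on the table beside the cabinet; leave it. Origin under its centre.
- oil: Amber bottle, 60 mm diameter, 150 mm high, on the table beside the cabinet; leave it. Origin under its centre.
- spatula: Spatula lying on the table to the left; leave it.

How it is judged:
On the way:
1. the door is drawn open with the stay's knob end lifted (value of joint door above 0.25 rad and z of hole in the frame of keeper above 0.014 m), for 0.1 s.
At the end, for the whole second after the job is handed in: The second hole from the knob is down over the peg: its centre within 15 mm of the slot's middle seen from above, and the bar flat (underside at the hole at most 2.5 mm above its level height); the door is held open more than 0.3 rad, the stay is at rest and the robot has let go (horizontal distance between hole and keeper below 0.015 m and z of hole in the frame of keeper below 0.0095 m and value of joint door above 0.3 rad and linear speed of stay below 0.02 m/s); the robot touches nothing.
It fails at once if the peg or keeper plate is pressed with more than 20 N (contact force between keeper and anything else above 20 N).
It fails at once if another thing is moved by more than 30 mm (distance of any of varnish_tin, sample, brush, paste, oil, spatula from where it was at the start of the episode above 0.03 m).
It fails at once if the knob is let go while the door is drawn open and the bar is not yet down (hole more than 5.5 mm above its level height) (value of joint door above 0.25 rad and z of hole in the frame of keeper above 0.0125 m and not (contact force between the fingers and stay above 0.05 N)).
It also fails if it takes over 61 s, if anything falls off the work surface, if the arm or the gripper's body presses on something with over 40 N, if the wrist force passes 120 N, or if a joint passes its speed limit or range.

## Working session

There is one attempt and no reset: what is moved stays moved. The work goes in short steps, Python scripts to look and compute and a tool call to move; the robot and the scene stay as the last step left them, time stands still between calls to the robot, and variables do not carry over. Pictures are saved under pics/ and viewed, at most 10 in all, crops included, and the job is handed in when it is done.

Besides the shell and the picture viewer there is one more tool, called after "Emit:" as name(argument=value, ...), one argument or row to a line, values as JSON. step_arm: Moves the arm, as the interface text tells. Its arguments: {"type":"object","properties":{"moves":{"type":"array","items":{"type":"array","items":{"type":"number"}}},"grip_force":{"type":"number"}},"required":["moves"]}

```bash
mkdir -p pics; ls; cat > h.py <<'E'
import numpy as np, cv2, pickle
from bench import r
def grab(n,f):
    d=r.grab_frame(n); pickle.dump(d,open(f'pics/{f}.pkl','wb')); cv2.imwrite(f'pics/{f}.png',d['image'][:,:,::-1]); return d
def load(f): return pickle.load(open(f'pics/{f}.pkl','rb'))
def rays(d,px):
    px=np.atleast_2d(np.array(px,float)); K=np.array(d['mtx'])
    q=(px-[K[0,2],K[1,2]])/[K[0,0],K[1,1]]; u=q.copy()
    for _ in range(20): u=q/(1+d['k1']*(u**2).sum(1,keepdims=True))
    R=cv2.Rodrigues(np.array(d['rvec'],float))[0]; t=np.array(d['tvec'],float).ravel()
    return -R.T@t, np.c_[u,np.ones(len(u))]@R, u, R, t
def at_z(d,px,z):
    c,v,*_=rays(d,px); return c+v*((z-c[2])/v[:,2])[:,None]
def cloud(d):
    h,w=d['depth'].shape; X,Y=np.meshgrid(np.arange(w),np.arange(h))
    c,v,*_=rays(d,np.c_[X.ravel(),Y.ravel()]); return (c+v*d['depth'].ravel()[:,None]).reshape(h,w,3)
def tri(d1,p1,d2,p2):
    c1,v1,*_=rays(d1,p1); c2,v2,*_=rays(d2,p2); v1=v1[0];v2=v2[0]
    s=np.linalg.lstsq(np.c_[v1,-v2],c2-c1,rcond=None)[0]; a=c1+s[0]*v1;b=c2+s[1]*v2
    return (a+b)/2, np.linalg.norm(a-b)
E
python3 -c "
from h import *
for n in('top','scene'):
  d=grab(n,n+'0'); c,*_=rays(d,[256,192]); print(n,c,d['mtx'],d['k1'],d['depth'].min())
print(r.get_obs())"
```

```text
pics
top [0.39764886 0.02723782 1.4812617 ] [[470.66407839   0.         251.50102424]
 [  0.         470.66407839 192.75824506]
 [  0.           0.           1.        ]] -0.18397690357520766 0.0
scene [ 0.91518248 -0.5883909   1.08522603] [[358.77644796   0.         255.21734857]
 [  0.         358.77644796 195.3102449 ]
 [  0.           0.           1.        ]] 0.006658700791263071 0.0
{'clock': 0.1, 'joints': array([ 1.10388702,  0.4777168 ,  0.02235926,  1.55634935, -0.01150047,
        1.10930652, -0.08310119]), 'qvel': array([ 3.35453409e-05, -6.34851257e-05, -5.75594960e-04, -1.95902010e-03,
       -1.05618516e-03, -1.34640347e-03,  1.01565709e-03]), 'tau': array([ 4.39086740e-03, -5.97761393e+01,  1.61384225e+00, -2.81955439e+01,
        1.28866217e-02,  4.98701018e-03, -2.46416988e-06]), 'tcp_pos': array([ 0.23682479, -0.63151952,  0.23042506]), 'orientation': array([-3.08959734e+00, -5.60318721e-01,  6.57969655e-04]), 'contact_force': array([-0.82058405,  0.06603887, -0.68386998]), 'moment': array([ 0.00557105,  0.05261974, -0.00691239]), 'gripper_force': 0.0, 'grip_width': 0.08573047661616848}
```

View pics/top0.png

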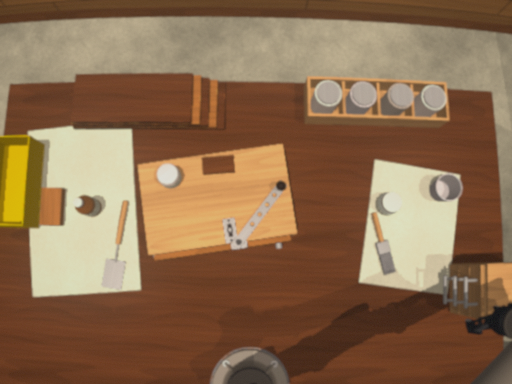

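View pics/scene0.png

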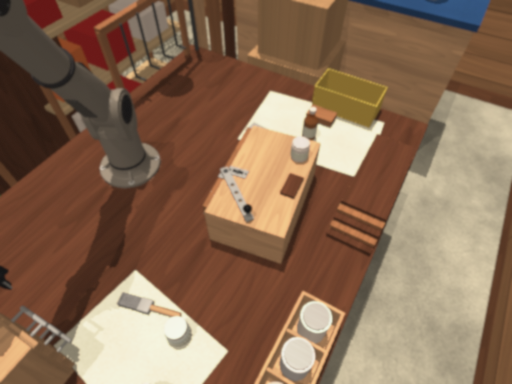

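The top view shows the knob at (281,185), the pivot at about (238,242) and the keeper at about (231,230). In the scene view the knob is at (248,210) and the pivot at about (224,171). I'll zoom in for detail.

```bash
python3 -c "
from h import *
a=load('top0')['image'][135:265,130:310]; b=load('scene0')['image'][110:270,190:340]
A=cv2.resize(a,None,fx=4.4,fy=4.4,interpolation=3)
B=cv2.resize(b,None,fx=3.7,fy=3.7,interpolation=3)
cv2.imwrite('pics/tz.png',A[:,:,::-1]);cv2.imwrite('pics/sz.png',B[:,:,::-1])
for f in('top0','scene0'):
  d=load(f);im=d['image'].astype(int)
  x0,y0=((281,185) if f=='top0' else (248,210))
  m=im.sum(2)[y0-9:y0+10,x0-9:x0+10]<130
  ys,xs=np.nonzero(m);print(f,m.sum(),xs.mean()+x0-9,ys.mean()+y0-9,xs.min()+x0-9,xs.max()+x0-9,ys.min()+y0-9,ys.max()+y0-9)
d=load('top0');P=cloud(d)
for p in [(139,163),(283,145),(297,235),(150,254)]: print(p,at_z(d,[p],.17))
print(P[200,200],P[210,262],P[185,281],P[230,231])
"
```

```text
<string>:11: RuntimeWarning: Mean of empty slice.
  ret = ret.dtype.type(ret / rcount)
Traceback (most recent call last):
ValueError: zero-size array to reduction operation minimum which has no identity
```

View pics/tz.png

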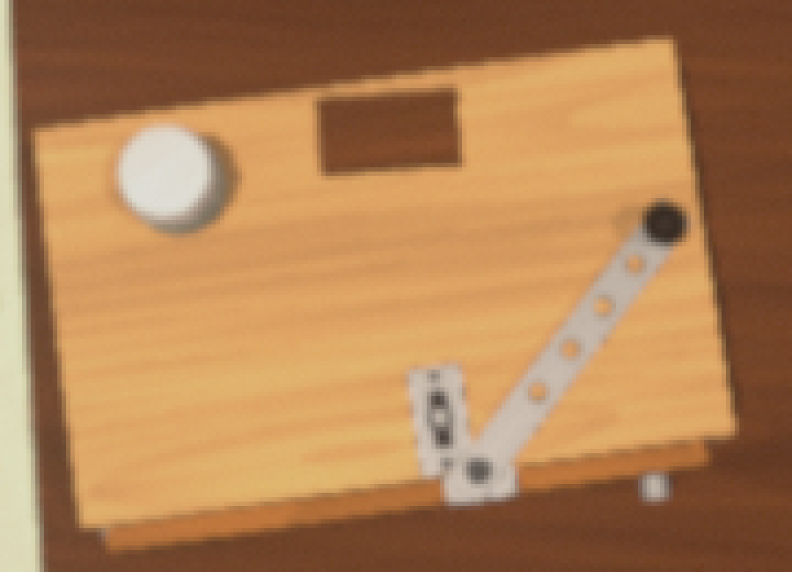

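View pics/sz.png

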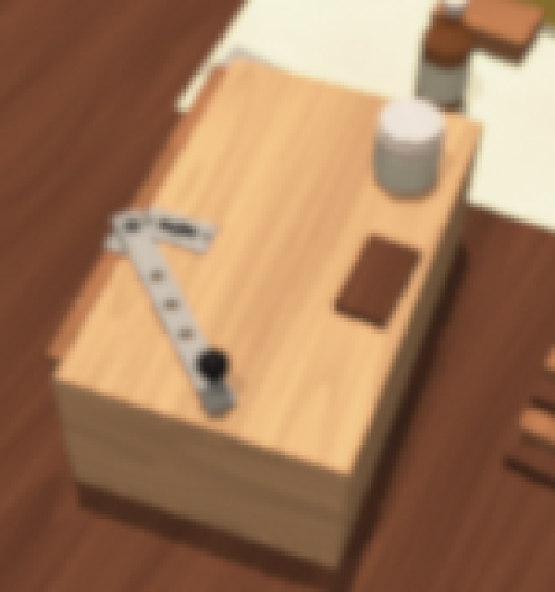

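The top crop shows the knob at (664,222), the pivot at (479,470), the keeper screws at (434,377) and (447,465), and a pale peg near (440,415) inside the dark slot. In the scene crop the knob is at (212,364) and the pivot at (132,225). The door is at the bottom edge and closed.

```bash
cat >> h.py <<'E'
tz=lambda p:(np.array(p,float)+.5)/4.4-.5+[130,135]
sz=lambda p:(np.array(p,float)+.5)/3.7-.5+[190,110]
E
python3 -c "
from h import *
t=load('top0');s=load('scene0')
print('knob',tri(t,tz((664,222)),s,sz((212,364))))
print('pivot',tri(t,tz((479,470)),s,sz((132,225))))
C=np.array([at_z(t,tz(p),.17)[0] for p in [(33,129),(674,38),(736,434),(80,528)]]);print(C)
print('sizes',np.linalg.norm(C[0]-C[1]),np.linalg.norm(C[1]-C[2]),np.linalg.norm(C[3]-C[2]))
model=np.array([[260,210],[260,-210],[0,-210],[0,210]])/1e3
mc=model.mean(0);cc=C[:,:2].mean(0);H=(model-mc).T@(C[:,:2]-cc);U,_,V=np.linalg.svd(H);R=V.T@U.T;o=cc-R@mc
print('yaw',np.arctan2(R[1,0],R[0,0]),'o',o); 
w=lambda x,y:o+R@np.array([x,y])/1e3
print('pivot pred',w(0,-45),'keeper pred',w(36,-26),'hinge',w(0,195))
print('resid',C[:,:2]-(model@R.T+o))
k=[at_z(t,tz(p),.174)[0][:2] for p in [(434,377),(447,465)]];print('screws',k,np.mean(k,0))
g=[at_z(t,tz(p),.189)[0][:2] for p in [(440,410),(440,415)]];print('peg',[R.T@(x-o)*1e3 for x in g], [R.T@(x-o)*1e3 for x in k])
kn=at_z(t,tz((664,222)),.217)[0];pv=at_z(t,tz((479,470)),.185)[0];print('knob,pv at z',kn,pv)
print('cab frame',R.T@(kn[:2]-o),R.T@(pv[:2]-o),np.linalg.norm(kn[:2]-pv[:2]))
print([tuple(np.round(R.T@(at_z(t,tz(p),.183)[0][:2]-o)*1e3,1)) for p in [(537,391),(569,348),(603,306),(635,264)]])
# magnified keeper
a=t['image'][215:250,218:250];cv2.imwrite('pics/kz.png',cv2.resize(a,None,fx=16,fy=16,interpolation=2)[:,:,::-1])
"
```

```text
knob (array([ 0.5949029 , -0.0767049 ,  0.21814878]), np.float64(0.00384795835290239))
pivot (array([0.44265496, 0.03637485, 0.18491002]), np.float64(0.002316021324967677))
[[ 0.66012154  0.3300826   0.17      ]
 [ 0.7255192  -0.08601166  0.17      ]
 [ 0.46839571 -0.12557677  0.17      ]
 [ 0.40353077  0.28948196  0.17      ]]
sizes 0.42120218749476834 0.2601497444660995 0.4200966657212517
yaw 0.15527852873707704 o [0.4359559  0.08188884]
pivot pred [0.44291539 0.03743026] keeper pred [0.4755438  0.06176925] hinge [0.40579812 0.2745427 ]
resid [[-2.28557783e-04  5.09995827e-04]
 [ 2.13883129e-04 -6.37491816e-04]
 [-3.78028248e-05  7.76718852e-06]
 [ 5.24774789e-05  1.19728801e-04]]
screws [array([0.50231244, 0.06639188]), array([0.44684605, 0.0573724 ])] [0.47457924 0.06188214]
peg [array([ 40.92145256, -26.65554989]), array([ 37.82874283, -26.2182437 ])] [array([ 63.16147889, -25.57289672]), array([  6.96753011, -25.90569538])]
knob,pv at z [ 0.59661244 -0.07562152  0.217     ] [0.44354864 0.03710766 0.185     ]
cab frame [ 0.13436379 -0.18046166] [ 0.00057574 -0.04541666] 0.19009575247779967
[(np.float64(44.4), np.float64(-88.5)), (np.float64(68.4), np.float64(-112.4)), (np.float64(91.6), np.float64(-137.5)), (np.float64(115.2), np.float64(-161.6))]
```

View pics/kz.png

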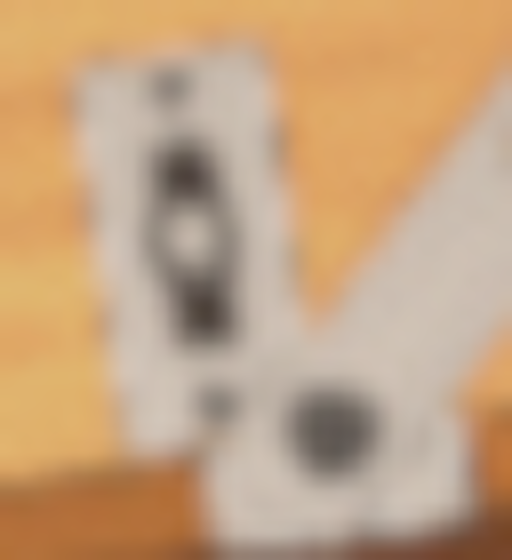

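```bash
cat >> h.py <<'E'
from scipy.spatial.transform import Rotation as Ro
YAW=0.1553; CR=np.array([[np.cos(YAW),-np.sin(YAW)],[np.sin(YAW),np.cos(YAW)]]); CO=np.array([.43596,.08189])
PEG=np.array([36.7,-26.])/1e3
def knob(th,psi,t):  # world knob centre and bar yaw from door angle, bar yaw in cabinet, tilt
    p=np.array([-.24*np.sin(th),.195-.24*np.cos(th)])
    rr=.19*np.cos(t)-.04*np.sin(t); k=p+rr*np.array([np.cos(psi),np.sin(psi)])
    return np.r_[CO+CR@k,.177+.19*np.sin(t)+.04*np.cos(t)], psi+YAW
def down(yaw): return Ro.from_matrix(np.c_[[np.cos(yaw),np.sin(yaw),0],[np.sin(yaw),-np.cos(yaw),0],[0,0,-1]])
def row(p,yaw,p0=None,R0=None):
    o=r.get_obs(); p0=o['tcp_pos'] if p0 is None else p0; R0=Ro.from_rotvec(o['orientation']) if R0 is None else R0
    return np.r_[R0.inv().apply(np.array(p)-p0)*1e3,(R0.inv()*down(yaw)).as_rotvec()].round(3)
E
python3 -c "
from h import *
np.set_printoptions(suppress=True)
print(knob(0,-.79,0))
for p,y in [((.237,-.632,.30),-.05),((.42,-.35,.30),-.3),((.5966,-.0756,.27),-.635)]: print(row(p,y))
"
```

```text
(array([ 0.59591787, -0.07522627,  0.217     ]), -0.6347)
[ -0.014   0.397 -69.576  -0.002   0.      0.409]
[ 270.36  -199.381  -69.281   -0.002    0.001    0.659]
[ 532.076 -394.24   -38.994   -0.001    0.001    0.994]
```

Emit:
step_arm(
  moves=[
    [0,0,-45,0,0,0.1,85],
    [10,-8,-70,0,0,0.22,85],
    [50,-37,-70,0,0,0.34,85],
    [90,-67,-70,0,0,0.46,85],
    [130,-96,-70,0,0,0.58,85],
    [170,-126,-70,0,0,0.7,85],
    [210,-156,-70,0,0,0.82,85],
    [250,-185,-70,0,0,0.94,85],
  ],
)

```text
clock: 0.9
tcp_pos: [0.4067, -0.3689, 0.3011]
orientation: [-3.007, 0.908, 0.001]
contact_force: [1.0, -0.2, 0.5]
grip_width: 0.0849
gripper_force: 0.0
```

```bash
python3 -c "
from h import *
np.set_printoptions(suppress=True)
o=r.get_obs();print(o['joints'],o['tcp_pos']);print(row((.5963,-.0754,.27),-.635))
"
```

```text
[ 0.58400328  0.20806234  0.046165    1.77538119 -0.0104206   1.15884379
 -1.52357931] [ 0.4066946  -0.36894258  0.30107681]
[  -4.4   -349.424   31.091   -0.       0.       0.049]
```

Emit:
step_arm(
  moves=[
    [0,-45,0,0,0,0.05,85],
    [-1,-90,0,0,0,0.05,85],
    [-2,-135,0,0,0,0.05,85],
    [-2,-180,0,0,0,0.05,85],
    [-3,-225,0,0,0,0.05,85],
    [-4,-270,5,0,0,0.05,85],
    [-4,-315,20,0,0,0.05,85],
    [-4,-349,31,0,0,0.05,85],
  ],
)

```text
clock: 1.7
tcp_pos: [0.5952, -0.0739, 0.2694]
orientation: [-2.987, 0.971, 0.001]
contact_force: [0.6, 0.5, -0.1]
grip_width: 0.0849
gripper_force: 0.0
```

```bash
python3 -c "
from h import *
np.set_printoptions(suppress=True)
o=r.get_obs();print(o['joints'],o['tcp_pos'],o['contact_force']);print(row((.5963,-.0754,.196),-.635))
"
```

```text
[ 0.13520199  0.32705983 -0.14682665  1.6899417   0.05090612  1.1287678
 -2.22528475] [ 0.59524231 -0.07386458  0.2693707 ] [ 0.56338544  0.49166639 -0.08928078]
[ 1.826  0.662 73.369 -0.001  0.001  0.006]
```

Emit:
step_arm(
  moves=[
    [2,1,30,0,0,0,85],
    [2,1,60,0,0,0,85],
    [2,1,73,0,0,0,85],
    [2,1,73,0,0,0,85],
  ],
)

```text
clock: 2.1
tcp_pos: [0.5939, -0.0792, 0.1952]
orientation: [2.985, -0.975, -0.007]
contact_force: [-1.2, -0.3, 0.7]
grip_width: 0.0848
gripper_force: 0.0
```

```bash
python3 -c "
from h import *
d=grab('top','t1');s=grab('scene','s1')
a=cv2.resize(d['image'][150:230,235:335],None,fx=4,fy=4,interpolation=2);b=cv2.resize(s['image'][160:240,200:300],None,fx=4,fy=4,interpolation=2)
cv2.imwrite('pics/g1.png',np.hstack([a,b])[:,:,::-1])
print(r.get_obs()['tcp_pos'],r.get_obs()['contact_force'])"
```

```text
[ 0.59590884 -0.07939253  0.19819771] [-0.15209424 -0.95574281  0.43625447]
```

View pics/g1.png

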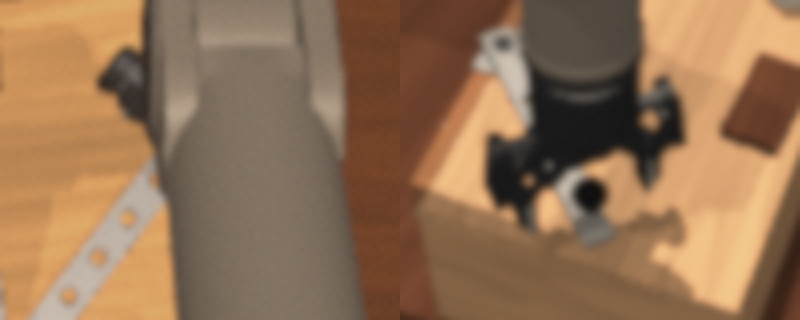

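The scene crop at right shows the ball between the open fingers, around (590,193), roughly centred. Let it settle and close gently.

Emit:
step_arm(
  moves=[
    [0,0,0,0,0,0,85],
    [0,0,0,0,0,0,85],
  ],
)

```text
clock: 2.4
tcp_pos: [0.5963, -0.0793, 0.1988]
orientation: [-2.986, 0.976, -0.004]
contact_force: [0.4, -0.4, -0.3]
grip_width: 0.0855
gripper_force: 0.0
```

```bash
python3 -c "
from h import *
np.set_printoptions(suppress=True)
o=r.get_obs();print(o['joints'],o['tcp_pos'],o['contact_force'],o['qvel']);print(row((.5963,-.0754,.197),-.635))
"
```

```text
[ 0.13906115  0.39302314 -0.14275317  1.76503879  0.06559357  0.98556492
 -2.23147383] [ 0.5962755  -0.07931961  0.19882811] [ 0.35643192 -0.43645296 -0.29530147] [-0.00107838  0.00192863  0.0005219   0.00693404 -0.00016187 -0.00025642
 -0.00042777]
[-2.298 -3.175  1.827 -0.001 -0.002  0.003]
```

Emit:
step_arm(
  moves=[
    [-2,-3,1,0,0,0,85],
    [-2,-3,1,0,0,0,85],
    [-2,-3,1,0,0,0,85],
  ],
)

```text
clock: 2.7
tcp_pos: [0.5957, -0.0753, 0.1965]
orientation: [-2.987, 0.974, -0.0]
contact_force: [-1.0, 0.4, 1.0]
grip_width: 0.0849
gripper_force: 0.0
```

Emit:
step_arm(
  grip_force=30,
  moves=[
    [0,0,0,0,0,0,60],
    [0,0,0,0,0,0,45],
    [0,0,0,0,0,0,35],
    [0,0,0,0,0,0,24],
    [0,0,0,0,0,0,20],
    [0,0,0,0,0,0,20],
    [0,0,0,0,0,0,20],
  ],
)

```text
clock: 3.4
tcp_pos: [0.5956, -0.0756, 0.1963]
orientation: [2.986, -0.975, 0.0]
contact_force: [-0.5, -0.6, -0.6]
grip_width: 0.0262
gripper_force: 29.4
```

The width is 26.2 mm against a 28 mm ball, so the pads are probably a little off the equator. I'll regrip 4 mm lower.

Emit:
step_arm(
  moves=[
    [0,0,0,0,0,0,40],
    [0,0,0,0,0,0,40],
    [0,0,4,0,0,0,40],
    [0,0,4,0,0,0,40],
    [0,0,4,0,0,0,20],
    [0,0,4,0,0,0,20],
    [0,0,4,0,0,0,20],
    [0,0,4,0,0,0,20],
  ],
  grip_force=30,
)

```text
clock: 4.2
tcp_pos: [0.5955, -0.0755, 0.1923]
orientation: [2.986, -0.975, -0.0]
contact_force: [0.1, -0.2, -0.4]
grip_width: 0.0263
gripper_force: 29.5
```

```bash
python3 -c "
from h import *
np.set_printoptions(suppress=True)
o=r.get_obs();print(o['tcp_pos'],o['contact_force'],o['grip_width'])
p0=o['tcp_pos'];k0,_=knob(0,-.79,0);R0=Ro.from_rotvec(o['orientation'])
for a in [(0,-.79,.1),(0,-.79,.22),(.1,-.75,.22),(.2,-.65,.22),(.3,-.5,.22),(.4,-.35,.22)]:
  k,y=knob(*a);print(a,row(k-k0+p0,y,p0,R0))
"
```

```text
[ 0.59549176 -0.07548368  0.19229465] [ 0.14739464 -0.23738514 -0.4346704 ] 0.026269876311717177
(0, -0.79, 0.1) [ -4.946  -0.015 -18.768   0.      0.      0.004]
(0, -0.79, 0.22) [-13.315  -0.042 -40.497   0.      0.      0.004]
(0.1, -0.75, 0.22) [-31.204   9.005 -40.493   0.      0.     -0.036]
(0.2, -0.65, 0.22) [-52.022   5.668 -40.49    0.      0.     -0.136]
(0.3, -0.5, 0.22) [-78.2    -7.96  -40.488   0.      0.     -0.286]
(0.4, -0.35, 0.22) [-109.305  -22.586  -40.485    0.       0.      -0.436]
```

The width hasn't changed, so the pads are on the ball. Lift slowly.

Emit:
step_arm(
  moves=[
    [-2,0,-8,0,0,0,20],
    [-4,0,-16,0,0,0,20],
    [-7,0,-24,0,0,0,20],
    [-10,0,-32,0,0,0,20],
    [-13,0,-40,0,0,0,20],
    [-13,0,-40,0,0,0,20],
  ],
)

```text
clock: 4.8
tcp_pos: [0.5851, -0.0672, 0.2337]
orientation: [-2.986, 0.974, -0.002]
contact_force: [-0.1, -0.7, -1.9]
grip_width: 0.0265
gripper_force: 29.7
```

```bash
python3 -c "
from h import *
d=grab('top','t2');s=grab('scene','s2')
a=cv2.resize(d['image'][150:260,215:335],None,fx=3.3,fy=3.3,interpolation=2);b=cv2.resize(s['image'][140:250,190:310],None,fx=3.3,fy=3.3,interpolation=2)
cv2.imwrite('pics/g2.png',np.hstack([a,b])[:,:,::-1])"
```

```text
(no output)
```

View pics/g2.png

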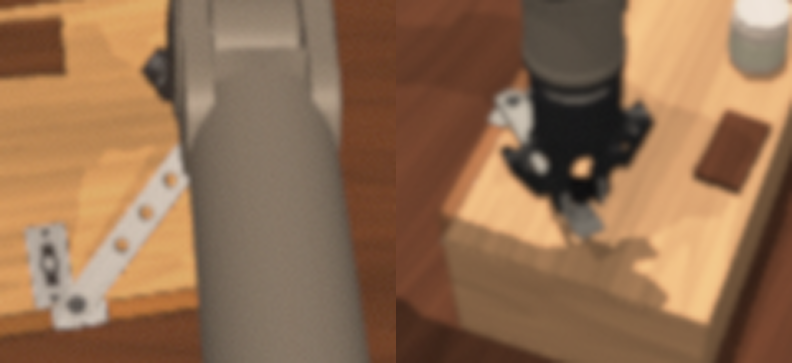

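The bar end is up: in the scene half at (583,215) it stands clear of its shadow. The top half shows the peg in the keeper at (48,262). Now draw the door open.

Emit:
step_arm(
  moves=[
    [-9,5,0,0,0,-0.02,20],
    [-18,9,0,0,0,-0.04,20],
    [-29,8,0,0,0,-0.09,20],
    [-39,6,0,0,0,-0.14,20],
    [-52,-1,0,0,0,-0.21,20],
    [-65,-8,0,0,0,-0.29,20],
    [-80,-16,0,0,0,-0.36,20],
    [-96,-23,0,0,0,-0.44,20],
  ],
)

```text
clock: 5.7
tcp_pos: [0.5207, 0.0077, 0.2323]
orientation: [3.128, -0.294, 0.001]
contact_force: [2.3, -0.2, -1.0]
grip_width: 0.026
gripper_force: 29.7
```

```bash
cat >> h.py <<'E'
from scipy.optimize import least_squares
DZ=.0247  # knob centre above tcp
def state(p=None):
    p=r.get_obs()['tcp_pos'] if p is None else p
    f=lambda q:(knob(*q)[0]-p-[0,0,DZ])*1e3
    return least_squares(f,[.38,-.2,.15]).x
def hole(q):
    th,psi,t=q; pv=np.array([-.24*np.sin(th),.195-.24*np.cos(th)])
    return np.r_[pv+.13*np.cos(t)*np.array([np.cos(psi),np.sin(psi)]),.13*np.sin(t)]*1e3
def goal(t):  # door angle, bar yaw with hole over the peg at tilt t
    f=lambda q:hole((q[0],q[1],t))[:2]-PEG*1e3
    return np.r_[least_squares(f,[.4,0]).x,t]
E
python3 -c "
from h import *
np.set_printoptions(suppress=True)
o=r.get_obs();print(o['tcp_pos'],o['contact_force'],o['grip_width'])
q=state();print('state',q,hole(q))
for t in (.22,.14,.1,.05,0):
  g=goal(t);k,y=knob(*g);print(t,g,row(k-[0,0,DZ],y))
d=grab('top','t3');s=grab('scene','s3')
a=cv2.resize(d['image'][150:290,190:310],None,fx=3.3,fy=3.3,interpolation=2);b=cv2.resize(s['image'][110:250,170:290],None,fx=3.3,fy=3.3,interpolation=2)
cv2.imwrite('pics/g3.png',np.hstack([a,b])[:,:,::-1])"
```

```text
[0.52069221 0.00773699 0.23229302] [ 2.27379607 -0.21967091 -0.97833171] 0.02598491510237935
state [ 0.40243355 -0.34924337  0.21713526] [ 25.28577126 -69.26629458  28.00629477]
0.22 [0.38511019 0.01120641 0.22      ] [ -7.041 -62.178  -0.52    0.     -0.001  -0.354]
0.14 [0.39352178 0.00509178 0.14      ] [ -3.178 -63.261  13.86    0.     -0.001  -0.348]
0.1 [0.39633647 0.00305797 0.1       ] [ -1.38  -63.795  21.214   0.     -0.001  -0.346]
0.05 [0.39853923 0.0014705  0.05      ] [  0.733 -64.463  30.537   0.     -0.001  -0.344]
0 [0.39927423 0.00094163 0.        ] [  2.69  -65.135  39.984   0.     -0.001  -0.344]
```

View pics/g3.png

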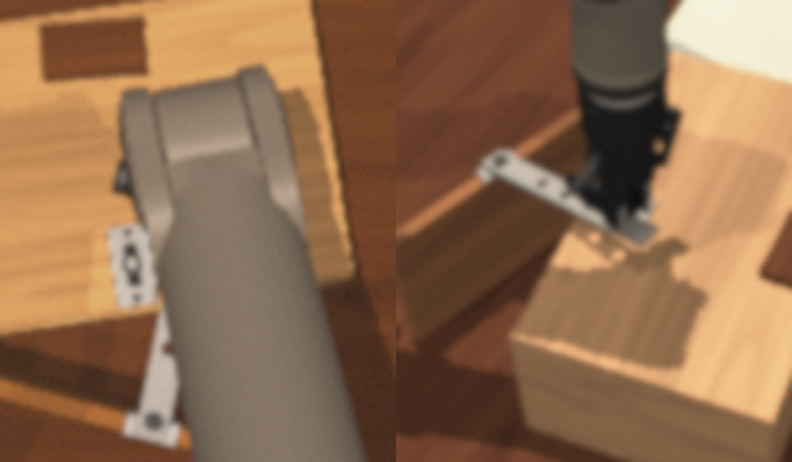

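The door stands open, with the pivot at about (153,421) in the top half, and the gripper holds the knob with the bar lifted. The peg sits at the middle of the keeper slot, at (131,263). Next, swing the hole over the peg.

Emit:
step_arm(
  moves=[
    [-1,-10,0,0,0,-0.05,20],
    [-2,-20,0,0,0,-0.11,20],
    [-3,-30,0,0,0,-0.17,20],
    [-5,-41,0,0,0,-0.23,20],
    [-6,-52,0,0,0,-0.29,20],
    [-6,-62,2,0,0,-0.35,20],
    [-5,-63,8,0,0,-0.35,20],
    [-4,-63,10,0,0,-0.35,20],
  ],
)

```text
clock: 6.6
tcp_pos: [0.5293, 0.0694, 0.2214]
orientation: [3.132, 0.246, -0.002]
contact_force: [2.0, -0.1, -0.8]
grip_width: 0.0261
gripper_force: 29.9
```

```bash
python3 -c "
from h import *
np.set_printoptions(suppress=True)
t=load('t3');pp=np.array([(153,421)])/3.3+[190,150]-.35
w=at_z(t,pp,.185)[0][:2];print('pivot seen cab',CR.T@(w-CO),'model',-.24*np.sin(.4024),.195-.24*np.cos(.4024))
pp=np.array([(131,262)])/3.3+[190,150]-.35
w=at_z(t,pp,.189)[0][:2];print('peg seen cab',CR.T@(w-CO))
q=state();print('state',q,hole(q),r.get_obs()['contact_force'])
for t in (.12,.1,.09,.05,0):
  g=goal(t);k,y=knob(*g);print(t,g,row(k-[0,0,DZ],y))
"
```

```text
pivot seen cab [-0.09518987 -0.02481394] model -0.09399066361148303 -0.025829697173801874
peg seen cab [ 0.03762322 -0.02545191]
state [0.38974123 0.00149687 0.15662049] [ 37.2208897  -26.80956797  20.27752513] [ 1.98272066 -0.09566623 -0.79476029]
0.12 [0.39504573 0.00398987 0.12      ] [ 1.241 -0.948  6.688  0.     0.001 -0.002]
0.1 [0.39633647 0.00305797 0.1       ] [ 2.172 -0.898 10.376  0.     0.001 -0.001]
0.09 [0.39689419 0.00265569 0.09      ] [ 2.629 -0.877 12.229  0.     0.001 -0.001]
0.05 [0.39853923 0.0014705  0.05      ] [ 4.4   -0.811 19.696  0.     0.001  0.   ]
0 [0.39927423 0.00094163 0.        ] [ 6.484 -0.78  29.14   0.     0.001  0.001]
```

Emit:
step_arm(
  moves=[
    [1,-1,3,0,0,0,20],
    [2,-1,6,0,0,0,20],
    [2,-1,9,0,0,0,20],
    [2,-1,10,0,0,0,20],
    [2,-1,11,0,0,0,20],
    [2,-1,11,0,0,0,20],
  ],
)

```text
clock: 7.2
tcp_pos: [0.531, 0.0712, 0.2113]
orientation: [3.132, 0.249, -0.0]
contact_force: [1.1, -1.4, -0.7]
grip_width: 0.0259
gripper_force: 29.9
```

```bash
python3 -c "
from h import *
q=state();print('state',q,hole(q),r.get_obs()['contact_force'],r.get_obs()['tcp_pos'])"
```

```text
state [0.39689474 0.0058827  0.10103633] [ 36.56126486 -25.58294482  13.11238665] [ 1.12169161 -1.42007072 -0.65428462] [0.53097632 0.07120265 0.21126026]
```

Emit:
step_arm(
  moves=[
    [0,0,0.7,0,0,0,20],
    [0,0,1.4,0,0,0,20],
    [0.3,0,2,0,0,0,20],
    [0.3,0,2.5,0,0,0,20],
    [0.3,0,2.5,0,0,0,20],
  ],
)

```text
clock: 7.7
tcp_pos: [0.5314, 0.0713, 0.2088]
orientation: [-3.132, -0.249, -0.0]
contact_force: [1.9, -0.6, 0.4]
grip_width: 0.0261
gripper_force: 29.9
```

```bash
python3 -c "
from h import *
q=state();print('state',q,hole(q),r.get_obs()['contact_force'],r.get_obs()['tcp_pos'])"
```

```text
state [0.39854941 0.00542361 0.08756197] [ 36.36040731 -25.48761316  11.36851544] [ 1.91383811 -0.55188813  0.4389933 ] [0.53137203 0.0713386  0.20876228]
```

Emit:
step_arm(
  moves=[
    [0,0,0.5,0,0,0,20],
    [0,0,1,0,0,0,20],
    [0,0,1,0,0,0,20],
  ],
)

```text
clock: 8.0
tcp_pos: [0.5313, 0.0714, 0.2077]
orientation: [-3.132, -0.249, 0.0]
contact_force: [1.6, -0.7, -1.1]
grip_width: 0.026
gripper_force: 29.9
```

```bash
python3 -c "
from h import *
q=state();print('state',q,hole(q),r.get_obs()['contact_force'],r.get_obs()['moment'],r.get_obs()['tcp_pos'])"
```

```text
state [0.40021523 0.0047097  0.08210215] [ 36.05268277 -25.42432208  10.66129252] [ 1.64711582 -0.68646768 -1.13148511] [-0.2031554  -0.23816353  0.07299231] [0.53130686 0.07135296 0.20774715]
```

Emit:
step_arm(
  moves=[
    [0.1,0,0.5,0,0,0,20],
    [0.3,0,1,0,0,0,20],
    [0.4,0,1.5,0,0,0,20],
    [0.4,0,1.5,0,0,0,20],
  ],
)

```text
clock: 8.4
tcp_pos: [0.5317, 0.0714, 0.2062]
orientation: [-3.132, -0.249, 0.0]
contact_force: [2.1, -0.5, -0.5]
grip_width: 0.0267
gripper_force: 29.9
```

```bash
python3 -c "
from h import *
q=state();print('state',q,hole(q),r.get_obs()['contact_force'],r.get_obs()['moment'],r.get_obs()['tcp_pos'])"
```

```text
state [0.40033929 0.00448311 0.07382075] [ 36.10924132 -25.44170088   9.58798381] [ 2.14047847 -0.53001621 -0.47118518] [-0.12863581 -0.3112337   0.11778929] [0.53173172 0.0713906  0.20620427]
```

Emit:
step_arm(
  moves=[
    [0.1,0,0.5,0,0,0,20],
    [0.2,0,1,0,0,0,20],
    [0.4,0,1.5,0,0,0,20],
    [0.5,0,2,0,0,0,20],
    [0.5,0,2,0,0,0,20],
  ],
)

```text
clock: 8.9
tcp_pos: [0.5322, 0.0715, 0.2042]
orientation: [-3.132, -0.249, 0.0]
contact_force: [1.7, -0.8, -1.5]
grip_width: 0.026
gripper_force: 29.9
```

```bash
python3 -c "
from h import *
q=state();print('state',q,hole(q),r.get_obs()['contact_force'],r.get_obs()['moment'],r.get_obs()['tcp_pos'])"
```

```text
state [0.4005752  0.00448663 0.06325067] [ 36.15120128 -25.41874996   8.21710593] [ 1.66333414 -0.82185293 -1.50081064] [-0.11376881 -0.25144876  0.17565615] [0.5322289  0.07149399 0.20422963]
```

The hole is passing down over the peg without resistance. Continue.

Emit:
step_arm(
  moves=[
    [0.2,0,1,0,0,0,20],
    [0.4,0,2,0,0,0,20],
    [0.6,0,3,0,0,0,20],
    [0.8,0,4,0,0,0,20],
    [0.8,0,4,0,0,0,20],
  ],
)

```text
clock: 9.4
tcp_pos: [0.5329, 0.0716, 0.2001]
orientation: [-3.132, -0.249, 0.0]
contact_force: [0.6, -1.5, 0.1]
grip_width: 0.0263
gripper_force: 29.9
```

```bash
python3 -c "
from h import *
q=state();print('state',q,hole(q),r.get_obs()['contact_force'],r.get_obs()['moment'],r.get_obs()['tcp_pos'])"
```

```text
state [0.40232298 0.0036675  0.04128096] [ 35.91471912 -25.36056737   5.36500067] [ 0.64735064 -1.49180759  0.09573931] [-0.11278964 -0.25553301  0.07199127] [0.53292822 0.07161833 0.20010708]
```

Emit:
step_arm(
  moves=[
    [0.2,0,1,0,0,0,20],
    [0.4,0,2,0,0,0,20],
    [0.6,0,3,0,0,0,20],
    [0.8,0,4,0,0,0,20],
    [0.8,0,4,0,0,0,20],
  ],
)

```text
clock: 9.9
tcp_pos: [0.5338, 0.0718, 0.1962]
orientation: [-3.132, -0.249, -0.0]
contact_force: [1.6, 1.1, -0.3]
grip_width: 0.0266
gripper_force: 29.9
```

```bash
python3 -c "
from h import *
q=state();print('state',q,hole(q),r.get_obs()['contact_force'],r.get_obs()['moment'],r.get_obs()['tcp_pos'])"
```

```text
state [0.4023584  0.0039346  0.02057366] [ 35.9900049  -25.32221878   2.6743868 ] [ 1.64064297  1.05394091 -0.25484232] [ 0.04354191 -0.29811844  0.01927642] [0.53384954 0.0718206  0.19620025]
```

Emit:
step_arm(
  moves=[
    [0.2,0,1,0,0,0,20],
    [0.4,0,2,0,0,0,20],
    [0.5,0,2.5,0,0,0,20],
    [0.6,0,3,0,0,0,20],
    [0.7,0,3.5,0,0,0,20],
    [0.7,0,3.5,0,0,0,20],
  ],
)

```text
clock: 10.5
tcp_pos: [0.5346, 0.0718, 0.1929]
orientation: [3.132, 0.249, 0.0]
contact_force: [2.3, 0.4, -0.2]
grip_width: 0.026
gripper_force: 29.9
```

```bash
python3 -c "
from h import *
q=state();print('state',q,hole(q),r.get_obs()['contact_force'],r.get_obs()['moment'],r.get_obs()['tcp_pos'])
d=grab('top','t4');s=grab('scene','s4')
a=cv2.resize(d['image'][150:290,190:310],None,fx=3.3,fy=3.3,interpolation=2);b=cv2.resize(s['image'][110:250,170:290],None,fx=3.3,fy=3.3,interpolation=2)
cv2.imwrite('pics/g4.png',np.hstack([a,b])[:,:,::-1])"
```

```text
state [0.40238952 0.00336419 0.00290928] [ 36.01036438 -25.39333991   0.37820548] [ 2.30517591  0.42263194 -0.17570132] [ 0.13643916 -0.21234466 -0.02551496] [0.53459593 0.07183375 0.19285259]
```

View pics/g4.png

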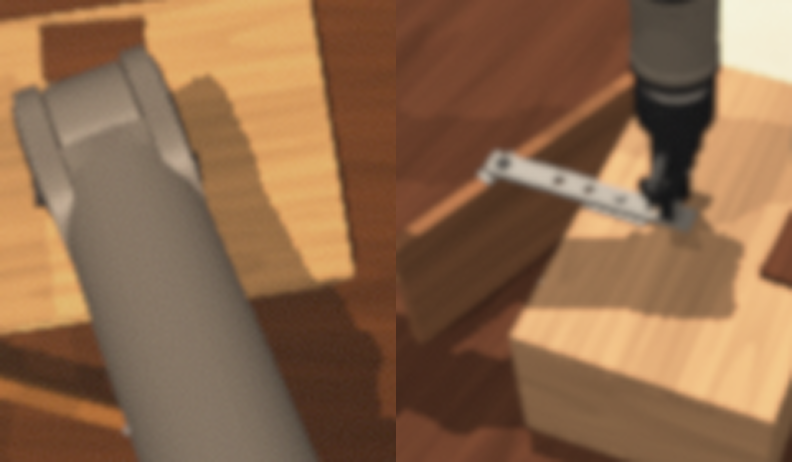

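The bar lies flat along the cabinet's x axis in the scene half, from the pivot at (503,163) to the knob at (665,205), with no force building up. Let go.

Emit:
step_arm(
  moves=[
    [0,0,0.5,0,0,0,20],
    [0,0,0.5,0,0,0,27],
    [0,0,0.5,0,0,0,32],
    [0,0,0.5,0,0,0,45],
    [0,0,0.5,0,0,0,65],
    [0,0,0.5,0,0,0,85],
    [0,0,0.5,0,0,0,85],
    [0,0,0.5,0,0,0,85],
  ],
)

```text
clock: 11.4
tcp_pos: [0.5344, 0.0718, 0.1923]
orientation: [3.132, 0.249, -0.0]
contact_force: [0.4, -0.2, -0.2]
grip_width: 0.0849
gripper_force: 0.0
```

Emit:
step_arm(
  moves=[
    [0,0,-10,0,0,0,85],
    [0,0,-30,0,0,0,85],
    [0,0,-60,0,0,0,85],
    [30,0,-90,0,0,0,85],
    [60,0,-100,0,0,0,85],
    [90,40,-110,0,0,0,85],
    [110,80,-110,0,0,0,85],
    [120,120,-110,0,0,0,85],
  ],
)

```text
clock: 12.2
tcp_pos: [0.6738, -0.0286, 0.3033]
orientation: [-3.131, -0.251, -0.003]
contact_force: [0.3, 0.1, 0.7]
grip_width: 0.0852
gripper_force: 0.0
```

Emit:
step_arm(
  moves=[
    [0,40,0,0,0,0,85],
    [0,85,0,0,0,0,85],
    [0,130,0,0,0,0,85],
    [0,170,0,0,0,0,85],
    [0,210,0,0,0,0,85],
    [0,210,0,0,0,0,85],
  ],
)

```text
clock: 12.8
tcp_pos: [0.7039, -0.2442, 0.3022]
orientation: [3.128, 0.233, -0.002]
contact_force: [-1.0, -0.8, -0.2]
grip_width: 0.0851
gripper_force: 0.0
```

```bash
python3 -c "
from h import *
print(r.get_obs()['tcp_pos'])
d=grab('top','t5');s=grab('scene','s5')
a=cv2.resize(d['image'][150:290,190:310],None,fx=3.3,fy=3.3,interpolation=2);b=cv2.resize(s['image'][110:250,170:290],None,fx=3.3,fy=3.3,interpolation=2)
cv2.imwrite('pics/g5.png',np.hstack([a,b])[:,:,::-1])"
```

```text
[ 0.70386148 -0.24415796  0.30219283]
```

View pics/g5.png

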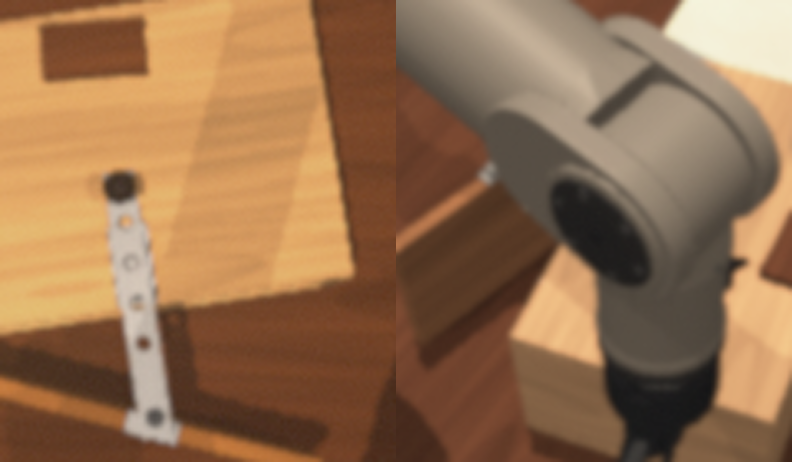

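The top half shows the peg, pale, in the second hole from the knob at (131,262). The bar is flat, the door is held open, and the arm is clear.

```bash
python3 -c "
from h import *
print(r.hand_in())"
```

```text
the job is handed in; nothing more can be done
None
```

The vent door is held open at about 0.40 rad by its stay: the second hole is down over the peg, the bar lies flat, the arm has let go and is clear, and the job is handed in (hand-in returned no verdict).

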